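Gauge the depth of a sample pot in the school laboratory

ROBOT

A 6-joint arm with a two-finger parallel gripper is mounted at the origin on the work surface. World frame = base frame: x ahead of the robot, y to its left, z up, the work surface at z = 0. Lengths are in m, angles in degrees, forces in N, time in s.
With the tool pointing down it reaches from about 0.25 to 0.725 m from the base axis. Payload 9.7 kg.
Tool frame: the origin (TCP) lies at the very end of the fingers, on their centre line; the grasp point (between the pads) lies 19 mm behind it (bot.pinch_z is the distance from the TCP to the grasp point, in m); x points along the fingers, z is the direction in which the jaws open and shut, and the axes are right-handed (so a half turn about x gives the same grasp; the last joint's range is limited). The gripper opens to 85 mm and grips with 20 to 120 N. Pads are 22 mm wide; open, the fingers measure 114 mm over their backs; the gripper's body (76 mm by 85 mm) begins 54 mm behind the grasp point. The pads swing forward as they close: fully open they stand 13 mm farther back than shut.
Start: joints at [66.75, 4.979, 10.078, 95.1, 0, 90], TCP at [0.217, 0.505, 0.231] pointing down, gripper open.
Joint ranges: [-179.16, 179.16], [-48.56, 103.87], [-65.8, 70.77], [-126.05, 130.52], [-82.76, 87.17], [-180, 180]. Speed limits (degrees/s): [127.2, 127.2, 147.25, 180, 180, 180].

INTERFACE

Orientations are given as [roll, pitch, yaw] about the fixed x, y, z axes, in that order (R = Rz(yaw) Ry(pitch) Rx(roll)).
In Python, from workcell import bot gives the robot as it stands.
- The arm moves only by the tool play_rows, never from a script. Its argument "rows" is a list of rows, each a list of 3 entries, a list of its own where there are three numbers: the shift along the tool's x, y, z in cm, then the turn about the tool's x in degrees, then the finger opening in cm, from 0 to 8.54. A call has 1 to 12 rows; each row is the pose to reach, as a shift and turn from the pose commanded when the call began, along the tool's axes at that moment; what a row does not reach only later rows make up. A row lasts 1/12 s, in which the tool goes at most 41.7 mm and 7.16 degrees, less where a joint would pass 70% of its speed; a pose out of reach is approached as far as the arm can. A call with a gripper value outside its range is refused whole. The fingers move at their own pace and stop on an object; "squeeze" is the grip in N (left out, the last holds). Time passes only in rows, so rows that repeat a pose let the fingers close. It gives the time, the measured TCP pose, the force and the opening at its end, in the units of the state.
- bot.get_obs(): the state, without advancing time (a new reading comes with each control period).
- bot.camera(name): name is "side" or "top" or "wrist"; returns (picture, depth): 480x640x3 uint8, blue, green, red; 480x640 float32, m along the optical axis (not along the pixel's ray), 0 where there is no reading.
- bot.camera_model(name): a dict with "fx", "fy", "cx", "cy" (pixels), "origin" and "attitude" of the camera in the world; the wrist camera has in their place "mount" (4x4, takes a point from camera to tool coordinates, whose origin is the TCP and whose axes are the tool frame's). Camera axes: x right, y down, z forward; pixel columns grow to the right and rows downward; lengths in m; the calibration is good to about 2 mm. The wrist camera is an equidistant fisheye: a pixel r from the principal point sees the ray r / f radians off the axis. A picture is of the moment at which its call begins: read the wrist's pose just before it. camera_model takes no time and is no camera call.
- bot.job_done(): hands the job in, once; it reports no verdict.
The state is a dict: "time": time; "q": joint angles; "qd": joint speeds; "joint_efforts": joint torques, N m; "ee_pos": TCP position; "tcp_rot": TCP orientation; "wrist_force": force on the tool from outside, world axes, zero at the start; "torque": the same for the moment, N m; "opening": finger opening in m.
Only numpy, scipy, OpenCV 4.12 (cv2) and the standard library are available. Lean on these libraries where they do the work, as an engineer would, in place of code of your own. Each camera call takes 0.05 s, during which the arm holds its last target.

TASK

On the wooden depth gauge (the stand with the probe, not the like one with the glass funnel), take the probe by its square wooden grip, lower it until its tip touches the bottom of the white pot below, and leave it standing there. Then lock the slide by pressing the black tab on top of the gauge's column fully down. The pot stays standing where it is.

Things in the scene. Friction and masses are not known exactly. Their poses are not given: they have to be found in the camera images.
- probe: light-wood square grip 26 x 26 mm, 30 mm high, on an upright steel rod 8 mm thick. Origin: grip's centre; rod tip 175 mm below. z up; x, y square to the grip's sides, +x towards the gauge's column. Slides only vertically (110 mm down from its top), takes 1 to 3 N, stays where left. Fixed wooden arm under the grip: 26 mm wide, top 154 mm, brass guide to 159 mm above the table
- pot: open square white pot under the probe, 66 mm wide outside, 58 inside, 55 high, rim flange 82 wide; loose, on a wooden block whose height differs from run to run. Origin: centre of its underside, z up; inner floor 6 mm above the origin. A like pot stands alone on the table as a bystander
- lock_top (a point): centre of the top face of the lock tab: black, 34 x 34 mm, 10 mm thick, on a stem on top of the gauge's column, 85 mm from the probe's axis along the probe's +x; top face 188 mm above the table when up. z up
- lock (a joint): travel of the lock tab in m: 0 = up (open), 0.010 = fully down against its stop (locked). Moves straight down, needs about 4 N, and stays down by itself

How it is judged:
By the outcome, as a careful person would: the job done as asked, in the order asked, and still so for the second after the job is handed in, with the robot touching nothing.
It also fails if it takes over 35 s, if anything falls off the work surface, if the arm or the gripper's body presses on something with over 40 N, if the wrist force passes 120 N, or if a joint passes its speed limit or range.

## Working session

There is one attempt and no reset: what is moved stays moved. The work goes in short steps, Python scripts to look and compute and a tool call to move; the robot and the scene stay as the last step left them, time stands still between calls to the robot, and variables do not carry over. Pictures are saved under pics/ and viewed, and the job is handed in when it is done.

Besides the shell and the picture viewer there is one more tool, called after "Emit:" as name(argument=value, ...) on one line, values as JSON. play_rows: Moves the arm, as the interface text tells. Its arguments: {"type":"object","properties":{"rows":{"type":"array"},"squeeze":{"type":"number"}},"required":["rows"]}

```bash
mkdir -p pics; ls
python3 - <<'E'
from workcell import bot
import cv2,numpy as np
print(bot.get_obs())
for n in("side","top","wrist"):
    p,d=bot.camera(n); cv2.imwrite(f"pics/{n}0.png",p); np.save(f"pics/{n}0.npy",d); print(n,bot.camera_model(n))
E
```

```text
pics
{'time': 0.0, 'q': array([6.67504223e+01, 5.01274868e+00, 1.00341505e+01, 9.51016627e+01,
       1.13513953e-04, 8.99984280e+01]), 'qd': array([ 0.11220269,  0.05879435,  0.03556301,  0.06024853,  0.02041326,
       -0.04394223]), 'joint_efforts': array([-1.37311476e-03, -5.20390999e+01,  4.64795673e+01,  1.65329967e-02,
        6.44509214e-05,  6.40984268e-06]), 'ee_pos': array([0.21700817, 0.50511189, 0.23056455]), 'tcp_rot': array([ 179.91739395,   89.91973904, -113.33061183]), 'wrist_force': array([0.13785986, 0.14750764, 0.49845076]), 'torque': array([-0.01957078,  0.08602818, -0.0182115 ]), 'opening': 0.08559351215616147}
side {'fx': 445.1457873980632, 'fy': 445.1457873980632, 'cx': 325.2067318125927, 'cy': 241.48924922585002, 'origin': array([0.26590604, 0.38967524, 0.77348784]), 'attitude': array([-139.49296779,   -0.40118543, -141.57056425])}
top {'fx': 527.46425522736, 'fy': 527.46425522736, 'cx': 321.538396333952, 'cy': 233.55458759283127, 'origin': array([ 0.51644308, -0.01267134,  1.02010447]), 'attitude': array([-177.58227609,   -0.69383922,  -91.21727945])}
wrist {'fx': 371.64829954431775, 'fy': 371.64829954431775, 'cx': 320.7929794752088, 'cy': 239.46276818369375, 'mount': array([[-5.09785256e-04, -2.85781942e-01,  9.58294538e-01,
        -1.42443666e-01],
       [ 1.03243418e-03, -9.58294302e-01, -2.85781322e-01,
         7.29191372e-02],
       [ 9.99999337e-01,  8.43688932e-04,  7.83575352e-04,
         8.46388942e-04],
       [ 0.00000000e+00,  0.00000000e+00,  0.00000000e+00,
         1.00000000e+00]])}
```

View pics/side0.png

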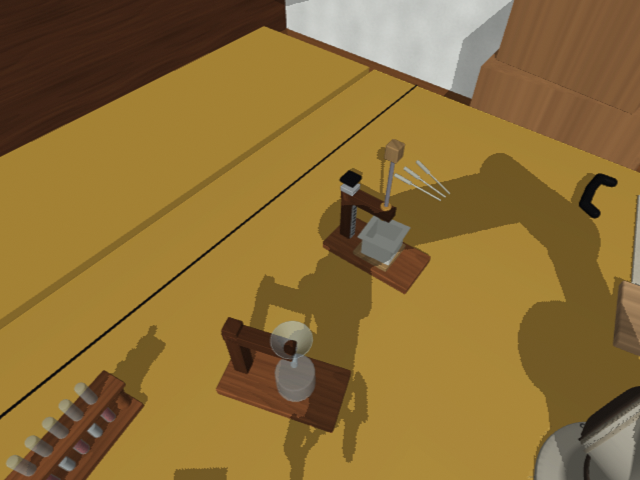

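View pics/top0.png

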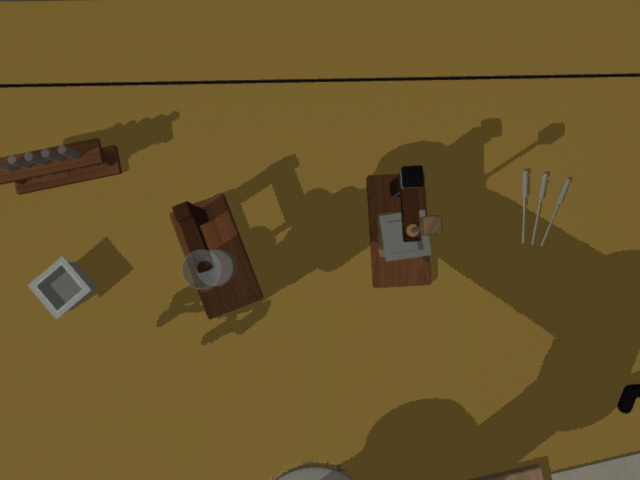

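View pics/wrist0.png

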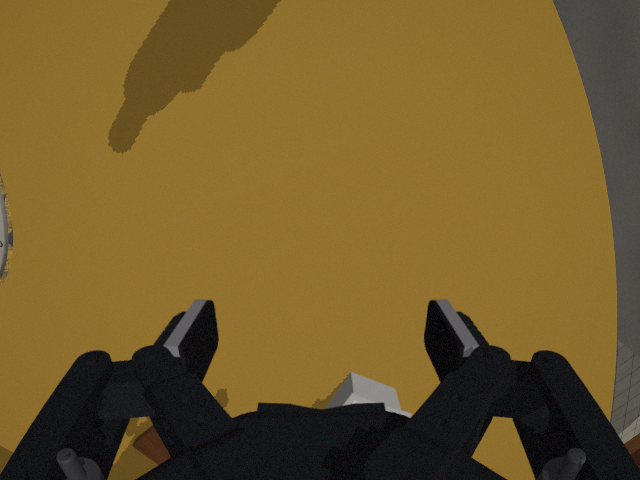

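The side view shows the gauge with its grip at about (394,151), the tab at (350,180) and the pot at (384,238). In the top view the grip is at (431,225), the tab at (412,177) and the pot at (405,235). The bystander pot is at (62,288).

```bash
cat > h.py <<'E'
import numpy as np,cv2
from scipy.spatial.transform import Rotation as R
from workcell import bot
def rot(a): return R.from_euler('xyz',a,degrees=True).as_matrix()
def cloud(n,d):
    m=bot.camera_model(n); v,u=np.mgrid[:480,:640]
    P=np.stack([(u-m['cx'])/m['fx']*d,(v-m['cy'])/m['fy']*d,d],-1)
    return P@rot(m['attitude']).T+m['origin']
def ray(n,u,v):
    m=bot.camera_model(n); r=rot(m['attitude'])@np.array([(u-m['cx'])/m['fx'],(v-m['cy'])/m['fy'],1]); return m['origin'],r/np.linalg.norm(r)
def tri(a,b):
    A=np.zeros((3,3));y=np.zeros(3)
    for o,r in(a,b):
        M=np.eye(3)-np.outer(r,r);A+=M;y+=M@o
    p=np.linalg.solve(A,y); return p,[np.linalg.norm((np.eye(3)-np.outer(r,r))@(p-o)) for o,r in(a,b)]
def proj(n,p):
    m=bot.camera_model(n); c=rot(m['attitude']).T@(np.asarray(p)-m['origin']); return m['cx']+m['fx']*c[0]/c[2],m['cy']+m['fy']*c[1]/c[2]
E
python3 - <<'E'
from h import *
for n,box in(("side",(320,130,440,300)),("top",(360,160,450,295))):
    p=cv2.imread(f"pics/{n}0.png");x0,y0,x1,y1=box
    cv2.imwrite(f"pics/{n}0c.png",cv2.resize(p[y0:y1,x0:x1],None,fx=4.4 if n=="top" else 3.5,fy=4.4 if n=="top" else 3.5,interpolation=cv2.INTER_NEAREST))
    C=cloud(n,np.load(f"pics/{n}0.npy"))
    for nm,u,v in {"side":[("grip",394,145),("grip",397,155),("tab",350,177),("arm",370,198),("table",300,300)],"top":[("grip",431,225),("grip",427,220),("grip",436,230),("tab",412,177),("tab",418,172),("arm",411,205),("brass",413,230),("table",300,300),("flange",425,255)]}[n]:
        print(n,nm,C[v,u].round(4))
E
```

```text
side grip [ 0.5544 -0.1671  0.3061]
side grip [ 0.5431 -0.1619  0.2936]
side tab [ 0.6411 -0.169   0.1855]
side arm [ 0.5933 -0.1742  0.153 ]
side table [ 0.6148  0.0246 -0.0007]
top grip [ 0.555  -0.171   0.3058]
top grip [ 0.5618 -0.1655  0.3071]
top grip [ 0.548  -0.1777  0.3054]
top tab [ 0.6381 -0.1689  0.1893]
top tab [ 0.646  -0.1788  0.1887]
top arm [ 0.5969 -0.1726  0.1541]
top brass [ 0.5543 -0.1698  0.1806]
top table [0.4321 0.0182 0.    ]
top flange [ 0.5138 -0.2082  0.0824]
```

View pics/side0c.png

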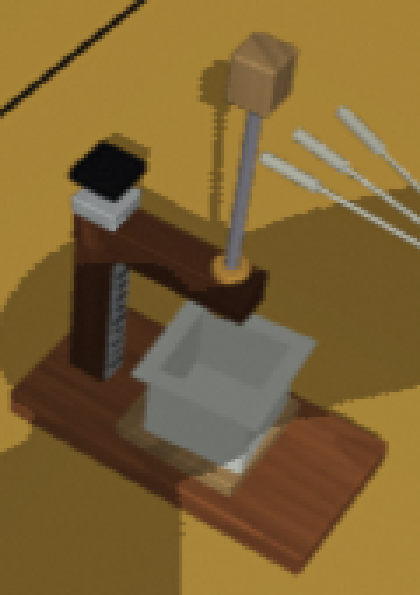

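View pics/top0c.png

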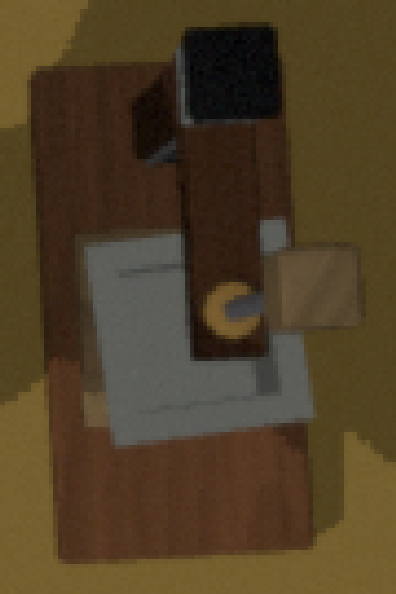

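Run:
```python
from h import *
C=cloud("top",np.load("pics/top0.npy"));S=cloud("side",np.load("pics/side0.npy"))
def rect(C,zlo,zhi,c,r):
    m=(C[...,2]>zlo)&(C[...,2]<zhi)&(np.hypot(C[...,0]-c[0],C[...,1]-c[1])<r)
    P=C[m]; b=cv2.minAreaRect((P[:,:2]*1000).astype(np.float32)); return len(P),np.round(b[0],1),np.round(b[1],1),round(b[2],1),np.median(P[:,2]).round(4),P.mean(0).round(4)
for nm,z,c,r in(("grip",(.302,.312),(.555,-.171),.03),("tab",(.183,.194),(.64,-.17),.035),("flange",(.074,.09),(.555,-.17),.07)):
    print(nm,"top",rect(C,*z,c,r));print(nm,"side",rect(S,*z,c,r))
m=(C[...,2]>.15)&(C[...,2]<.157)&(np.hypot(C[...,0]-.59,C[...,1]+.17)<.06);print("arm",rect(C,.15,.157,(.59,-.17),.06))
for z in (.02,.03,.04,.012):
  m=(abs(C[...,2]-z)<.004)&(np.hypot(C[...,0]-.55,C[...,1]+.17)<.08);print(z,m.sum(),np.median(C[m][:,2]) if m.any() else 0)
# pot floor in view
m=(C[...,2]>.01)&(C[...,2]<.06)&(np.hypot(C[...,0]-.55,C[...,1]+.17)<.035);print("floor cand",np.histogram(C[m][:,2],bins=10))
print("rot tool\n",rot(bot.get_obs()['tcp_rot']).round(3))
```

```text
grip top (354, array([ 555.5, -173. ]), array([25.9, 25.7]), 3.7, np.float64(0.3057), array([ 0.5555, -0.1726,  0.3057]))
grip side (147, array([ 554.3, -172. ]), array([25.9, 26.4]), 3.1, np.float64(0.3048), array([ 0.5541, -0.1708,  0.3046]))
tab top (449, array([ 640.3, -169.8]), array([34.2, 34.4]), 3.2, np.float64(0.1876), array([ 0.6399, -0.1695,  0.1876]))
tab side (208, array([ 639. , -169.3]), array([35. , 35.6]), 1.6, np.float64(0.1865), array([ 0.6386, -0.168 ,  0.1865]))
flange top (847, array([ 550.1, -172.6]), array([82.1, 82.5]), 6.9, np.float64(0.0854), array([ 0.5422, -0.1666,  0.0853]))
flange side (653, array([ 566.3, -170.2]), array([117.3,  84.9]), 7.0, np.float64(0.084), array([ 0.5479, -0.1697,  0.0834]))
arm (699, array([ 589.4, -171.8]), array([103.2,  27.7]), 3.2, np.float64(0.1539), array([ 0.5867, -0.1711,  0.1539]))
0.02 1760 0.01994730928435018
0.03 250 0.030674635558506413
0.04 349 0.03742507661769934
0.012 58 0.014702089549632258
floor cand (array([  7,  19, 201, 290,  39,   1,   4,   3,   1,   1]), array([0.02593546, 0.02926711, 0.03259876, 0.03593041, 0.03926206,
       0.04259371, 0.04592536, 0.04925701, 0.05258866, 0.05592031,
       0.05925196]))
rot tool
 [[-0.    -0.919  0.395]
 [-0.001  0.395  0.919]
 [-1.     0.    -0.001]]
```

Emit:
play_rows(rows=[[[-4,0,0],0,8.5],[[-8,0,0],0,8.5],[[-11,-2,-1.7],-2,8.5],[[-13,-5,-4.2],-4,8.5],[[-14,-8,-6.8],-6,8.5],[[-14,-11,-9.3],-8,8.5],[[-14,-14,-11.8],-10,8.5],[[-14,-17,-14.4],-12,8.5],[[-14,-20,-16.9],-14,8.5],[[-14,-23,-19.5],-16,8.5],[[-14,-26,-22],-18,8.5],[[-14,-29,-24.5],-20,8.5]])

```text
time: 1.15
ee_pos: [0.3871, 0.1639, 0.3713]
tcp_rot: [-59.3, 90.0, 27.5]
wrist_force: [1.4, 0.5, -0.7]
opening: 0.0851
```

```bash
cat > st.py <<'E'
from h import *
o=bot.get_obs()
for k in('time','q','ee_pos','tcp_rot','wrist_force','opening'):print(k,np.round(o[k],4))
T=rot(o['tcp_rot']);print(T.round(3))
import sys
if len(sys.argv)>3:
    t=np.array(list(map(float,sys.argv[1:4])));print("shift cm",(T.T@(t-o['ee_pos'])*100).round(2),"z-axis ang",np.degrees(np.arctan2(T[1,2],T[0,2])).round(2))
E
python3 st.py 0.555 -0.172 0.37
```

```text
time 1.15
q [ 2.294470e+01 -6.748200e+00  1.471650e+01  1.114466e+02  1.400000e-03
  2.608490e+01]
ee_pos [0.3871 0.1639 0.3713]
tcp_rot [-59.3363  89.9819  27.5235]
wrist_force [ 1.3847  0.5399 -0.6771]
opening 0.0851
[[ 0.    -0.998  0.055]
 [ 0.     0.055  0.998]
 [-1.    -0.     0.   ]]
shift cm [  0.13 -18.6  -32.62] z-axis ang 86.86
```

Emit:
play_rows(rows=[[[0,-1.9,-3.3],-1,8.5],[[0,-3.8,-6.6],-2,8.5],[[0,-5.7,-10],-3,8.5],[[0,-7.6,-13.3],-4,8.5],[[0,-9.5,-16.6],-5,8.5],[[0,-11.4,-20],-6,8.5],[[0,-13.3,-23.3],-6.3,8.5],[[0,-15.2,-26.6],-6.3,8.5],[[0,-17,-29.9],-6.3,8.5],[[0,-18.6,-32.6],-6.3,8.5],[[0,-18.6,-32.6],-6.3,8.5],[[0,-18.6,-32.6],-6.3,8.5]])

```text
time: 2.15
ee_pos: [0.5546, -0.1719, 0.3695]
tcp_rot: [69.2, 89.8, 162.1]
wrist_force: [0.3, 0.7, 0.8]
opening: 0.0851
```

```bash
python3 st.py 0.555 -0.172 0.272
python3 - <<'E'
from h import *
o=bot.get_obs();p,d=bot.camera("wrist");cv2.imwrite("pics/w1.png",p);np.savez("pics/w1.npz",d=d,e=o['ee_pos'],r=o['tcp_rot'])
E
```

```text
time 2.15
q [-1.721830e+01  1.634650e+01  3.931560e+01  1.131332e+02  2.000000e-03
 -2.012500e+01]
ee_pos [ 0.5546 -0.1719  0.3695]
tcp_rot [ 69.1765  89.8359 162.0833]
wrist_force [0.3174 0.7021 0.8326]
opening 0.0851
[[-0.003 -0.999 -0.051]
 [ 0.001 -0.051  0.999]
 [-1.     0.003  0.001]]
shift cm [ 9.75 -0.07 -0.03] z-axis ang 92.91
```

View pics/w1.png

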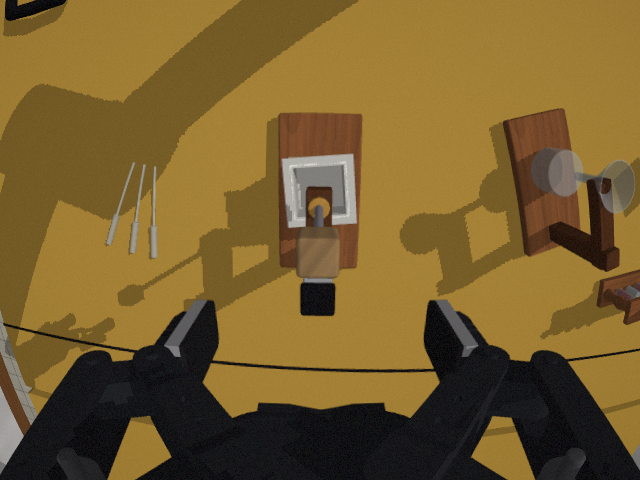

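The wrist view shows the grip at (318,253), midway between the fingers (321), with the tab at (318,299) behind it and the pot at (319,190).

```bash
cat >> h.py <<'E'
def wcloud(d,e,r):
    m=bot.camera_model("wrist"); v,u=np.mgrid[:480,:640]
    x=(u-m['cx'])/m['fx'];y=(v-m['cy'])/m['fy'];th=np.hypot(x,y)+1e-9
    k=np.tan(th)/th; P=np.stack([x*k*d,y*k*d,d,np.ones_like(d)],-1)@m['mount'].T
    return P[...,:3],P[...,:3]@rot(r).T+e
E
python3 - <<'E'
from h import *
z=np.load("pics/w1.npz");T,W=wcloud(z['d'],z['e'],z['r'])
for n,zl,zh,c,r in(("grip",.300,.312,(.555,-.172),.03),("tab",.182,.194,(.64,-.17),.035),("flange",.08,.09,(.55,-.172),.07)):
    m=(W[...,2]>zl)&(W[...,2]<zh)&(np.hypot(W[...,0]-c[0],W[...,1]-c[1])<r)
    b=cv2.minAreaRect((W[m][:,:2]*1000).astype(np.float32));t=cv2.minAreaRect((T[m][:,1:]*1000).astype(np.float32));print(n,b,np.median(W[m][:,2]),"tool yz",t)
m=(W[...,2]>.028)&(W[...,2]<.045)&(np.hypot(W[...,0]-.55,W[...,1]+.172)<.024);print("floor",np.percentile(W[m][:,2],[10,50,90]))
E
```

```text
grip ((555.0489501953125, -172.77279663085938), (25.732616424560547, 25.97077178955078), 3.136281728744507) 0.3057592747180533 tool yz ((-0.6070890426635742, -1.0124931335449219), (25.969636917114258, 25.73700523376465), 89.76930236816406)
tab ((639.7005615234375, -169.23045349121094), (34.101749420166016, 32.615352630615234), 2.0514519214630127) 0.18758063420700113 tool yz ((-85.64083862304688, -1.9002761840820312), (34.09021759033203, 32.6183967590332), 0.8058692812919617)
flange ((549.642578125, -171.87515258789062), (82.85884857177734, 82.20079040527344), 6.771411895751953) 0.08527449156061678 tool yz ((4.160675048828125, -0.06708145141601562), (82.20082092285156, 82.85266876220703), 86.14096069335938)
floor [0.03521652 0.03632153 0.03741181]
```

Emit:
play_rows(rows=[[[2.5,-0.06,-0.07],0,8.5],[[5,-0.06,-0.07],0,8.5],[[7.5,-0.06,-0.07],0,8.5],[[9,-0.06,-0.07],0,8.5],[[9.7,-0.06,-0.07],0,8.5],[[9.7,-0.06,-0.07],0,8.5],[[9.7,-0.06,-0.07],0,5],[[9.7,-0.06,-0.07],0,3.5],[[9.7,-0.06,-0.07],0,3.5]], squeeze=25)

```text
time: 2.95
ee_pos: [0.5551, -0.1708, 0.2758]
tcp_rot: [-109.8, 89.9, -16.8]
wrist_force: [-0.2, 0.6, 0.9]
opening: 0.0511
```

```bash
python3 st.py 0.555 -0.172 0.272
python3 - <<'E'
from h import *
o=bot.get_obs();p,d=bot.camera("wrist");cv2.imwrite("pics/w2.png",p)
E
```

```text
time 2.95
q [-1.71067e+01  1.05365e+01  2.12688e+01  1.00607e+02  8.00000e-04
 -2.01721e+01]
ee_pos [ 0.5551 -0.1708  0.2758]
tcp_rot [-109.8213   89.8747  -16.7559]
wrist_force [-0.1935  0.5569  0.8925]
opening 0.0511
[[ 0.002 -0.999 -0.053]
 [-0.001 -0.053  0.999]
 [-1.    -0.002 -0.001]]
shift cm [ 0.38  0.01 -0.12] z-axis ang 93.07
```

View pics/w2.png

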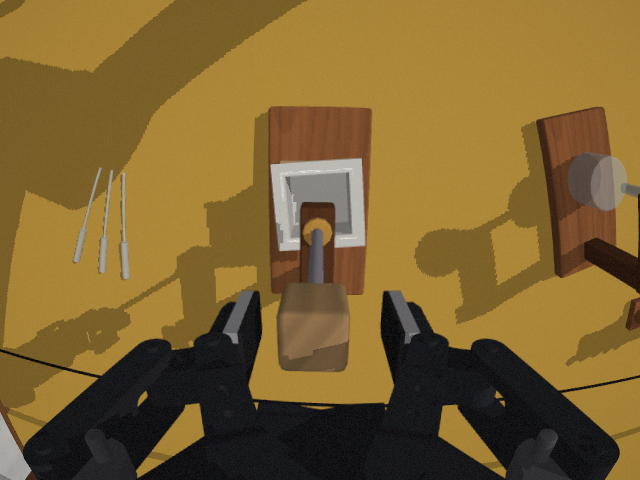

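The grip is at x 278–349 (centre 313) and the pads' midpoint is about 322, so the tool sits about 2–3 mm too far along +z. I'll correct that before closing.

Run:
```python
from h import *
for i in range(3):
    o=bot.get_obs();p,d=bot.camera("wrist");print(o['ee_pos'].round(4),o['tcp_rot'].round(2))
    T,W=wcloud(d,o['ee_pos'],o['tcp_rot'])
    m=(W[...,2]>.300)&(W[...,2]<.312)&(np.hypot(W[...,0]-.555,W[...,1]+.172)<.022)
    print(cv2.minAreaRect((T[m][:,1:]*1000).astype(np.float32)),cv2.minAreaRect((W[m][:,:2]*1000).astype(np.float32))[0])
```

```text
[ 0.555  -0.1709  0.2755] [-111.04   89.9   -17.99]
((0.13559722900390625, -5.035909652709961), (32.288246154785156, 26.9603271484375), 89.78419494628906) (555.1105346679688, -175.9627227783203)
[ 0.555  -0.171   0.2752] [-110.76   89.92  -17.71]
((-0.10820484161376953, -0.187408447265625), (40.549617767333984, 26.86175537109375), 88.98971557617188) (555.085693359375, -171.13046264648438)
[ 0.555  -0.171   0.2749] [-110.3    89.94  -17.26]
((0.2595386505126953, -0.13690757751464844), (39.97491455078125, 26.181589126586914), 88.30147552490234) (554.6753540039062, -171.1634521484375)
```

Emit:
play_rows(rows=[[[0,0,-0.17],0,5],[[0,0,-0.17],0,4.5],[[0,0,-0.17],0,4],[[0,0,-0.17],0,4]])

```text
time: 3.48
ee_pos: [0.5548, -0.1727, 0.2742]
tcp_rot: [64.2, 90.0, 157.3]
wrist_force: [0.8, 0.2, 0.3]
opening: 0.0401
```

```bash
python3 st.py 0.555 -0.1725 0.272
python3 - <<'E'
from h import *
o=bot.get_obs();p,d=bot.camera("wrist");cv2.imwrite("pics/w3.png",p[260:420,180:460])
E
```

```text
time 3.4833
q [-1.729180e+01  1.066280e+01  2.123570e+01  1.005802e+02  7.000000e-04
 -2.033260e+01]
ee_pos [ 0.5548 -0.1727  0.2742]
tcp_rot [ 64.2407  89.9927 157.2815]
wrist_force [0.8343 0.2348 0.3351]
opening 0.0401
[[-0.    -0.999 -0.053]
 [ 0.    -0.053  0.999]
 [-1.     0.     0.   ]]
shift cm [ 0.22 -0.02  0.02] z-axis ang 93.04
```

View pics/w3.png

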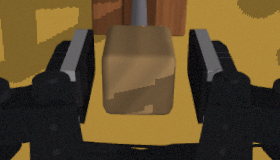

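The grip is now nearly centred: its sides are at 103 and 174 in the crop and the pads at 94 and 188. Closing the fingers.

Emit:
play_rows(rows=[[[0,0,-0.03],0,3.2],[[0,0,-0.03],0,2.6],[[0,0,-0.03],0,2.2],[[0,0,-0.03],0,2],[[0,0,-0.03],0,2],[[0,0,-0.03],0,2]], squeeze=25)

```text
time: 4.03
ee_pos: [0.5549, -0.1738, 0.2743]
tcp_rot: [-173.5, 89.9, -80.5]
wrist_force: [0.3, -5.2, -0.4]
opening: 0.0258
```

```bash
python3 st.py 0.555 -0.1725 0.193
```

```text
time 4.0333
q [-1.735220e+01  1.067410e+01  2.125990e+01  1.005491e+02 -7.250000e-02
 -2.034060e+01]
ee_pos [ 0.5549 -0.1738  0.2743]
tcp_rot [-173.5289   89.9187  -80.5406]
wrist_force [ 0.2976 -5.2074 -0.4403]
opening 0.0258
[[ 0.    -0.999 -0.052]
 [-0.001 -0.052  0.999]
 [-1.    -0.    -0.001]]
shift cm [ 8.13 -0.02  0.14] z-axis ang 92.99
```

Emit:
play_rows(rows=[[[0.6,0,-0.08],0,2],[[1.4,0,-0.08],0,2],[[2.3,0,-0.08],0,2],[[3.2,0,-0.08],0,2],[[4.1,0,-0.08],0,2],[[5,0,-0.08],0,2],[[5.8,0,-0.08],0,2],[[6.5,0,-0.08],0,2],[[7,0,-0.08],0,2],[[7.2,0,-0.08],0,2],[[7.2,0,-0.08],0,2],[[7.2,0,-0.08],0,2]])

```text
time: 5.03
ee_pos: [0.5548, -0.1738, 0.202]
tcp_rot: [75.1, 90.0, 168.1]
wrist_force: [1.7, -1.6, -2.4]
opening: 0.0256
```

```bash
python3 st.py 0.555 -0.1725 0.195
python3 - <<'E'
from h import *
o=bot.get_obs()
for n in("side","wrist"):
    p,d=bot.camera(n); np.save(f"pics/{n}4.npy",d)
    if n=="side": p=cv2.resize(p[130:310,310:450],None,fx=3.3,fy=3.3)
    cv2.imwrite(f"pics/{n}4.png",p)
E
```

```text
time 5.0333
q [-1.73880e+01  8.84030e+00  1.10635e+01  9.22480e+01 -2.40000e-03
 -2.04368e+01]
ee_pos [ 0.5548 -0.1738  0.202 ]
tcp_rot [ 75.0985  89.9751 168.1474]
wrist_force [ 1.7162 -1.5606 -2.4424]
opening 0.0256
[[-0.    -0.999 -0.053]
 [ 0.    -0.053  0.999]
 [-1.     0.     0.   ]]
shift cm [ 0.7  -0.03  0.12] z-axis ang 93.05
```

View pics/wrist4.png

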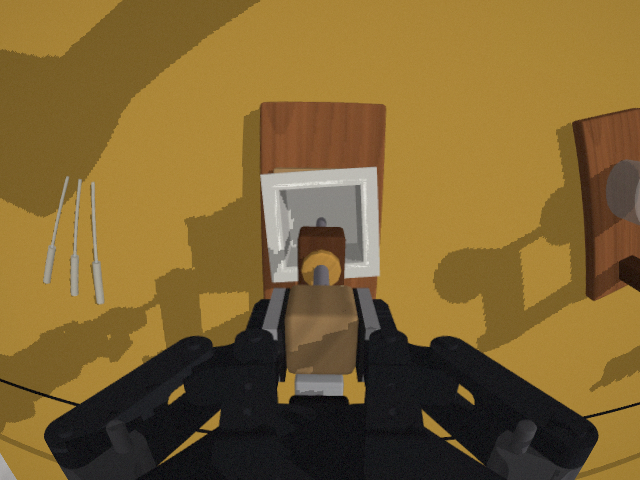

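View pics/side4.png

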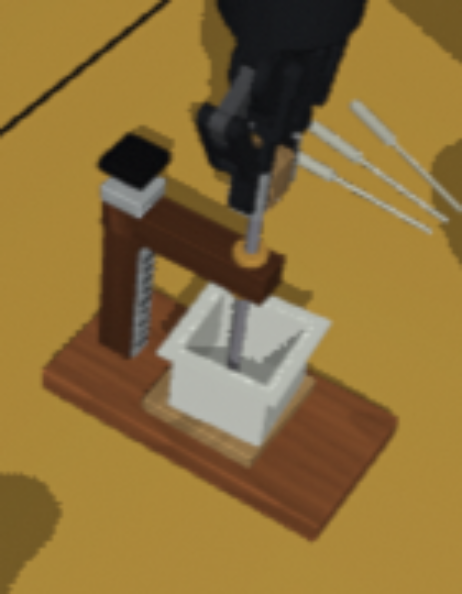

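The rod tip is now inside the pot, visible at (321,222) in the wrist view, just above the floor. I'll creep down until it makes contact.

Emit:
play_rows(rows=[[[0.1,0,0],0,2],[[0.2,0,0],0,2],[[0.3,0,0],0,2],[[0.4,0,0],0,2],[[0.45,0,0],0,2]])

```text
time: 5.55
ee_pos: [0.5548, -0.1738, 0.1978]
tcp_rot: [-122.0, 90.0, -29.0]
wrist_force: [-0.6, -2.3, 0.4]
opening: 0.0258
```

Emit:
play_rows(rows=[[[0.04,0,0],0,2],[[0.08,0,0],0,2],[[0.1,0,0],0,2]])

```text
time: 5.8
ee_pos: [0.5549, -0.1737, 0.1968]
tcp_rot: [-104.7, 90.0, -11.7]
wrist_force: [0.7, -1.6, 0.9]
opening: 0.0256
```

Emit:
play_rows(rows=[[[0.04,0,0],0,2],[[0.08,0,0],0,2],[[0.1,0,0],0,2]])

```text
time: 6.05
ee_pos: [0.5549, -0.1738, 0.1957]
tcp_rot: [-167.2, 90.0, -74.1]
wrist_force: [0.6, -2.1, 1.0]
opening: 0.0254
```

Emit:
play_rows(rows=[[[0.03,0,0],0,2],[[0.06,0,0],0,2],[[0.06,0,0],0,2]])

```text
time: 6.3
ee_pos: [0.5549, -0.1737, 0.1951]
tcp_rot: [84.3, 90.0, 177.4]
wrist_force: [0.6, -2.5, -0.5]
opening: 0.0258
```

Emit:
play_rows(rows=[[[0.03,0,0],0,2],[[0.06,0,0],0,2],[[0.06,0,0],0,2]])

```text
time: 6.55
ee_pos: [0.5548, -0.1738, 0.1946]
tcp_rot: [165.9, 90.0, -101.1]
wrist_force: [1.6, -2.0, 1.1]
opening: 0.0255
```

Emit:
play_rows(rows=[[[0.03,0,0],0,2],[[0.06,0,0],0,2],[[0.06,0,0],0,2]])

```text
time: 6.8
ee_pos: [0.5549, -0.1737, 0.1943]
tcp_rot: [-115.1, 90.0, -22.1]
wrist_force: [-0.2, -1.7, 3.0]
opening: 0.0257
```

Emit:
play_rows(rows=[[[0.03,0,0],0,2],[[0.06,0,0],0,2],[[0.06,0,0],0,2]])

```text
time: 7.05
ee_pos: [0.5549, -0.1737, 0.1941]
tcp_rot: [-108.1, 90.0, -15.0]
wrist_force: [-0.2, -1.5, 6.7]
opening: 0.0258
```

Emit:
play_rows(rows=[[[0.03,0,0],0,2],[[0.06,0,0],0,2],[[0.06,0,0],0,2]])

```text
time: 7.3
ee_pos: [0.5549, -0.1737, 0.194]
tcp_rot: [-109.6, 89.9, -16.5]
wrist_force: [-2.3, -2.3, 9.0]
opening: 0.0257
```

Run:
```python
from h import *
p,d=bot.camera("wrist"); cv2.imwrite("pics/w5.png",cv2.resize(p[140:400,220:420],None,fx=2.2,fy=2.2))
```

```text
(no output)
```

View pics/w5.png

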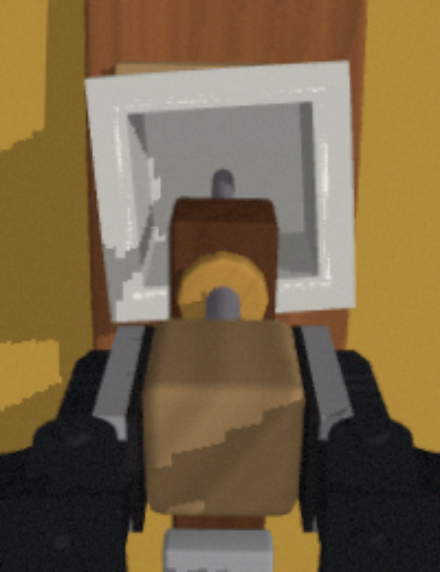

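The TCP has stopped at 0.194 and the force has risen to 9 N, so the tip is on the floor. Next I release the grip slowly and rise.

Emit:
play_rows(rows=[[[0,0,0],0,2.8],[[0,0,0],0,3.4],[[0,0,0],0,4.4],[[0,0,0],0,4.8],[[0,0,0],0,5],[[0,0,0],0,5],[[-1,0,0],0,5],[[-3,0,0],0,5],[[-5,0,0],0,5],[[-7,0,0],0,5],[[-8,0,0],0,5],[[-8,0,0],0,5]])

```text
time: 8.35
ee_pos: [0.5555, -0.1739, 0.2762]
tcp_rot: [-110.0, 89.7, -17.0]
wrist_force: [0.9, 0.4, -0.2]
opening: 0.05
```

```bash
python3 st.py 0.64 -0.169 0.27
cat > chk.py <<'E'
from h import *
import sys
o=bot.get_obs();p,d=bot.camera("wrist");cv2.imwrite(f"pics/{sys.argv[1]}.png",p);T,W=wcloud(d,o['ee_pos'],o['tcp_rot'])
s,ds=bot.camera("side");cv2.imwrite(f"pics/{sys.argv[1]}s.png",cv2.resize(s[130:310,310:450],None,fx=3.3,fy=3.3));t,dt=bot.camera("top");cv2.imwrite(f"pics/{sys.argv[1]}t.png",cv2.resize(t[150:300,350:460],None,fx=4,fy=4))
for nm,C in(("wrist",W),("side",cloud("side",ds)),("top",cloud("top",dt))):
  for n,zl,zh,c,r in(("grip",.215,.24,(.555,-.172),.02),("tab",.165,.195,(.64,-.17),.02),("flange",.08,.09,(.55,-.172),.07)):
    m=(C[...,2]>zl)&(C[...,2]<zh)&(np.hypot(C[...,0]-c[0],C[...,1]-c[1])<r)
    if m.sum()>20:
        b=cv2.minAreaRect((C[m][:,:2]*1000).astype(np.float32));print(nm,n,m.sum(),np.round(b[0],1),np.round(b[1],1),round(b[2],1),"z",np.median(C[m][:,2]).round(4))
E
python3 chk.py c1
```

```text
time 8.35
q [-1.738500e+01  1.060280e+01  2.138830e+01  1.005327e+02  1.700000e-03
 -2.043840e+01]
ee_pos [ 0.5555 -0.1739  0.2762]
tcp_rot [-110.0447   89.7472  -16.9913]
wrist_force [ 0.9317  0.428  -0.2388]
opening 0.05
[[ 0.004 -0.999 -0.053]
 [-0.001 -0.053  0.999]
 [-1.    -0.004 -0.002]]
shift cm [ 0.65 -8.46  0.04] z-axis ang 93.05
wrist grip 2132 [ 555.1 -172.8] [26. 26.] 2.5 z 0.2256
wrist tab 1954 [ 639.9 -169.7] [33.7 33.4] 2.3 z 0.1875
wrist flange 3389 [ 550.  -172.2] [82.3 82.5] 6.9 z 0.0852
side grip 186 [ 554.1 -172.2] [25.8 27.7] 0.7 z 0.224
side tab 245 [ 639.3 -168.9] [33.5 35. ] 0.7 z 0.1862
side flange 590 [ 549.6 -171.6] [83.2 85.2] 7.2 z 0.0842
top tab 438 [ 640.5 -170. ] [34.1 34.6] 3.4 z 0.1879
top flange 705 [ 550.1 -172.6] [82.1 82.6] 6.8 z 0.0854
```

View pics/c1.png

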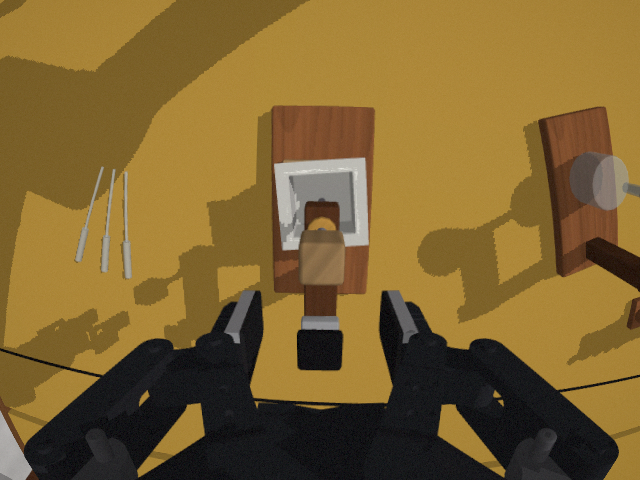

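View pics/c1s.png

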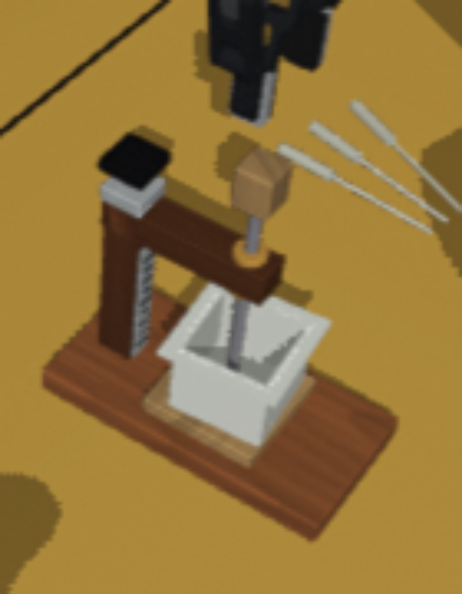

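The probe is standing with its grip top at 0.2256, which puts the tip at about 0.0356 against a floor at about 0.036. The pot has not moved, and the tab top is at 0.1875. Moving over the tab with the fingers shut.

Emit:
play_rows(rows=[[[0,-2,0],0,3],[[0,-4.5,0],0,1],[[0,-7,0],0,0],[[0,-8.4,0],0,0],[[0,-8.45,0],0,0],[[2,-8.45,0],0,0],[[4,-8.45,0],0,0],[[6,-8.45,0],0,0],[[7,-8.45,0],0,0],[[7.4,-8.45,0],0,0],[[7.4,-8.45,0],0,0]])

```text
time: 9.42
ee_pos: [0.6381, -0.1691, 0.1974]
tcp_rot: [73.3, 89.9, 166.4]
wrist_force: [-0.0, 0.4, 0.3]
opening: -0.0
```

```bash
python3 st.py 0.64 -0.1697 0.1775;python3 - <<'E'
from h import *
s,ds=bot.camera("side");cv2.imwrite("pics/s6.png",cv2.resize(s[100:310,290:450],None,fx=3,fy=3))
p,ds=bot.camera("wrist");cv2.imwrite("pics/w6.png",p)
E
```

```text
time 9.4167
q [-1.48458e+01  2.03813e+01  2.44611e+01  9.42287e+01 -3.20000e-03
 -1.78869e+01]
ee_pos [ 0.6381 -0.1691  0.1974]
tcp_rot [ 73.3373  89.8511 166.3783]
wrist_force [-0.028   0.412   0.2887]
opening -0.0
[[-0.003 -0.999 -0.053]
 [ 0.001 -0.053  0.999]
 [-1.     0.002  0.001]]
shift cm [ 1.99 -0.19 -0.07] z-axis ang 93.04
```

View pics/s6.png

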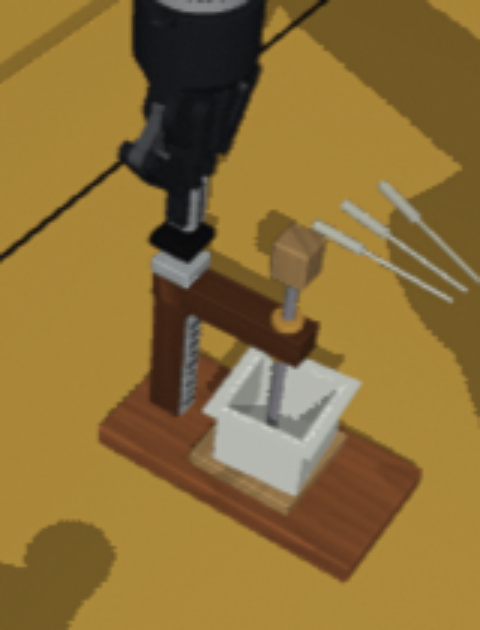

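View pics/w6.png

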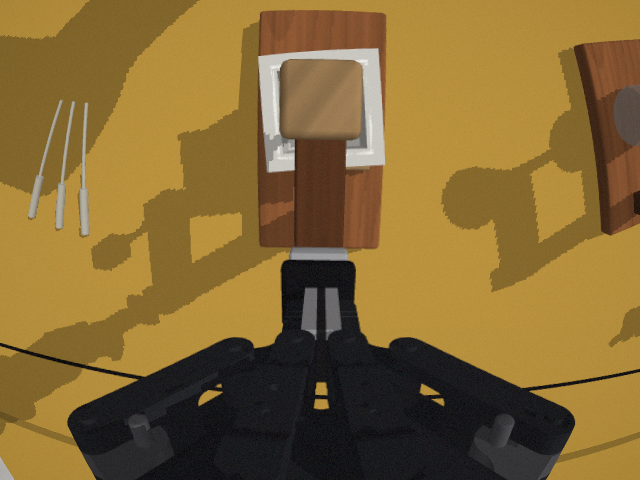

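The closed fingertips are above the tab, at (320,315) in the wrist view. Pressing down now.

Emit:
play_rows(rows=[[[0,-0.18,-0.05],0,0],[[0.4,-0.18,-0.05],0,0],[[0.8,-0.18,-0.05],0,0],[[1,-0.18,-0.05],0,0],[[1.2,-0.18,-0.05],0,0],[[1.4,-0.18,-0.05],0,0],[[1.6,-0.18,-0.05],0,0],[[1.75,-0.18,-0.05],0,0],[[1.75,-0.18,-0.05],0,0]])

```text
time: 10.27
ee_pos: [0.6411, -0.1697, 0.1811]
tcp_rot: [-134.8, 90.0, -41.7]
wrist_force: [0.5, 0.3, -0.1]
opening: 0.0002
```

Emit:
play_rows(rows=[[[0.1,0,0],0,0],[[0.2,0,0],0,0],[[0.25,0,0],0,0],[[0.25,0,0],0,0]])

```text
time: 10.6
ee_pos: [0.6411, -0.1696, 0.1787]
tcp_rot: [105.3, 90.0, -161.6]
wrist_force: [-0.0, -0.0, 2.6]
opening: -0.0002
```

Emit:
play_rows(rows=[[[0.05,0,0],0,0],[[0.1,0,0],0,0],[[0.15,0,0],0,0],[[0.15,0,0],0,0]])

```text
time: 10.93
ee_pos: [0.6411, -0.1697, 0.178]
tcp_rot: [-108.1, 89.9, -15.1]
wrist_force: [-1.8, 0.3, 8.0]
opening: 0.0002
```

Emit:
play_rows(rows=[[[0.05,0,0],0,0],[[0.1,0,0],0,0],[[0.15,0,0],0,0],[[0.15,0,0],0,0]])

```text
time: 11.27
ee_pos: [0.6411, -0.1697, 0.178]
tcp_rot: [-109.0, 89.9, -15.9]
wrist_force: [-4.2, 0.9, 15.3]
opening: 0.0001
```

The TCP has stopped at 0.178 with the force at 15 N, so the tab is against its stop. Lifting off to check.

Emit:
play_rows(rows=[[[0,0,0],0,0],[[0,0,0],0,0],[[-1,0,0],0,0],[[-3,0,0],0,0],[[-6,0,0],0,0],[[-9,0,0],0,0],[[-12,0,0],0,0],[[-14,0,0],0,0],[[-14,4,0],0,0],[[-14,8,0],0,0],[[-14,12,0],0,0],[[-14,12,0],0,0]])

```text
time: 12.27
ee_pos: [0.515, -0.1758, 0.3159]
tcp_rot: [77.7, 89.8, 170.7]
wrist_force: [1.4, 1.0, 0.5]
opening: -0.0004
```

```bash
python3 chk.py c2; python3 st.py
```

```text
wrist grip 399 [ 548.2 -172.8] [12.7 25.5] 2.1 z 0.2239
wrist flange 2677 [ 550.4 -172.5] [82.8 82.1] 6.7 z 0.0852
side grip 187 [ 553.4 -171.3] [24.8 27.6] 1.2 z 0.224
side tab 219 [ 638.4 -168.7] [32.9 33.7] 0.6 z 0.1764
side flange 594 [ 549.2 -171.7] [82.4 85. ] 6.6 z 0.0843
top grip 302 [ 555.8 -172.9] [26.  26.4] 1.6 z 0.2256
top tab 415 [ 639.9 -169.3] [33.9 33. ] 88.6 z 0.1777
top flange 588 [ 550.1 -172.8] [82.1 83. ] 6.9 z 0.0853
time 12.4167
q [-1.867550e+01  7.936600e+00  2.298140e+01  1.049824e+02  5.400000e-03
 -2.169810e+01]
ee_pos [ 0.5212 -0.1761  0.3163]
tcp_rot [-106.7847   89.9374  -13.7621]
wrist_force [-0.1064  0.481  -0.3036]
opening -0.0002
[[ 0.001 -0.999 -0.053]
 [-0.    -0.053  0.999]
 [-1.    -0.001 -0.   ]]
```

View pics/c2.png

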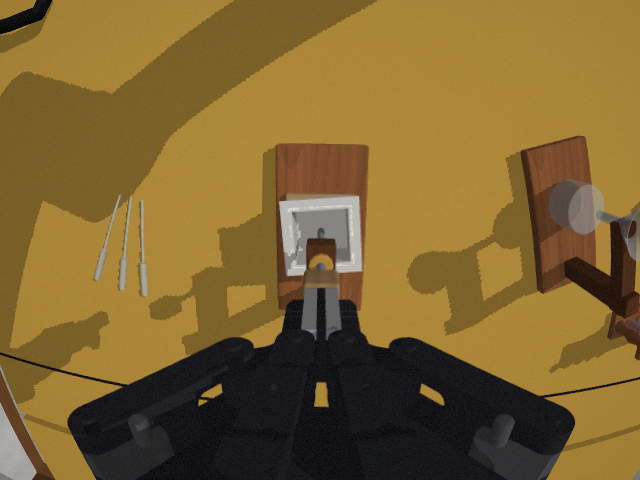

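View pics/c2s.png

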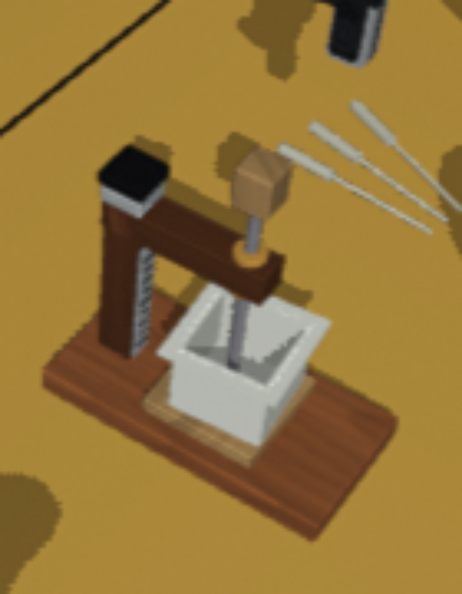

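The tab has gone from 0.1876 to 0.1777 m, about 10 mm down. The probe and pot have not moved and the robot is clear.

```bash
python3 -c "
from workcell import bot
print(bot.job_done())"
```

```text
the job is handed in; nothing more can be done
None
```

The probe is standing on the floor of the white pot and the slide is locked. I handed the job in at about 12.4 s of the 35 s allowed.

- **Probe:** I gripped it by its wooden grip and lowered it about 80 mm. It then stopped moving while the wrist force rose to about 9 N, so I took that as touching the floor. After release the grip top was at 0.2256 m, which puts the tip at about 0.0356 m. The pot's floor measured about 0.036 m, so they agree within camera error.
- **Lock:** I pressed the black tab with closed fingers until it stopped, at about 15 N. Its top went from 0.1876 to 0.1777 m, which matches its full 10 mm travel.
- **Last checks:** After locking, the grip height was unchanged and the pot's flange had not moved by more than about 0.5 mm. The arm was clear of everything, with near-zero wrist force.
- **Disagreements:** The side camera reads heights about 1–1.5 mm lower than the other two, consistently before and after. The last wrist-camera reading of the grip is unreliable because the fingers hid most of it.

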